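# Put the jars back on the jar tray in order of height

### The arm

A 6-joint arm with a two-finger parallel gripper is mounted at the origin on the work surface. World frame = base frame: x ahead of the robot, y to its left, z up, the work surface at z = 0. Lengths are in m, angles in rad, forces in N, time in s.
With the tool pointing down it reaches from about 0.35 to 0.85 m from the base axis. Payload 8.1 kg.
Tool frame: the origin (TCP) lies at the very end of the fingers, on their centre line; the grasp point (between the pads) lies 19 mm behind it; z points along the fingers, y is the line along which they close (so a half turn about z gives the same grasp; the last joint's range is limited). The gripper opens to 93 mm and grips with 3 to 60 N. Pads are 15 mm wide; open, the fingers measure 128 mm over their backs; the gripper's body (75 mm by 188 mm) begins 65 mm behind the grasp point.
Start: joints at [-0.085, 0.13, 1.488, -0, 1.523, -0.085], TCP at [0.6, 0, 0.219] pointing down, gripper open.
Joint ranges: [-2.96, 2.96], [-0.89, 2.26], [0.02, 2.5], [-1.34, 4.48], [0, 2.73], [-2.66, 2.66]. Speed limits (rad/s): [2.39, 2.39, 2.79, 3.14, 3.14, 3.14].

### API

Orientations are given as a unit quaternion [x, y, z, w].
In Python, from plant import manip, imaging, order gives the robot as it stands.
- The arm moves only by the tool drive_tool, never from a script. Its argument "increments" is a list of rows, each a list of 7 numbers: the closure, from -1 (fully open) to 1 (shut), then the shift along the tool's x, y, z each as a share of 0.04 m, from -1 to 1, then the turn, a rotation vector about the tool's x, y, z each as a share of 0.08 rad, from -1 to 1. A call has 1 to 12 rows; each row shifts and turns the commanded pose from where the row before left it, along the tool's axes as they then stand; what a row does not reach is not made up. A row lasts 1/8 s, in which the tool goes at most 62.5 mm and 10.7 degrees, less where a joint would pass 70% of its speed; a pose out of reach is approached as far as the arm can. A call with a number of a shift or a turn outside -1 to 1 is refused whole. A call with a gripper value outside its range is refused whole. The fingers move at their own pace and stop on an object; "newtons" is the grip in N (left out, the last holds). Time passes only in rows, so rows that do not move let the fingers close. It gives the time, the measured TCP pose, the force, the opening and the grip force at its end, in the units of the state.
- manip.sense(): the state, without advancing time (a new reading comes with each control period).
- imaging.grab_frame(name): name is "scene" or "side" or "wrist"; returns the picture (480x640x3 uint8, red, green, blue); there is no depth.
- imaging.camera_model(name): a dict with "fovy" (degrees; the focal length in pixels is half the picture's height over the tangent of half this angle, whatever the lens; pixels are square), "cx", "cy" (the principal point, pixels), "eye" and "attitude" of the camera in the world; the wrist camera has in their place "hand_eye" (4x4, takes a point from camera to tool coordinates, whose origin is the TCP and whose axes are the flange's). Camera axes: x right, y down, z forward; pixel columns grow to the right and rows downward; lengths in m; the calibration is good to about 2 mm. The wrist camera is an equidistant fisheye: a pixel r from the principal point sees the ray r / f radians off the axis. A picture is of the moment at which its call begins: read the wrist's pose just before it. camera_model takes no time and is no camera call.
- order.hand_in(): hands the job in; it is judged then, once.
The state is a dict: "time": time; "qpos": joint angles; "dq": joint speeds; "tau": joint torques, N m; "ee_pos": TCP position; "orientation": TCP orientation; "force": force on the tool from outside, world axes, zero at the start; "wrist_torque": the same for the moment, N m; "finger_gap": finger opening in m; "grip_force": force on a finger pad.
Only numpy, scipy, OpenCV 4.12 (cv2) and the standard library are available. Lean on these libraries where they do the work, as an engineer would, in place of code of your own. Each camera call takes 0.05 s, during which the arm holds its last target. There are 200 camera calls.

### The job

Put the four red-lidded storage jars back on the wooden jar tray, one standing upright in the middle of each bay, in order of height: the tallest in the bay at the end next to the little drawer chest, stepping down to the shortest at the other end. Set each jar down gently, without dropping it or tipping it over, and leave the mug where it stands.

Things in the scene. Friction and masses are not known exactly. Their poses are not given: they have to be found in the camera images.
- jar_a: The tallest of four upright clear plastic storage jars with red screw lids: 134 mm high, lid 58 mm in diameter and 18 mm deep at the top (the body below is 3 mm narrower), about 150 g. Stands loose on the table. Origin: centre of its underside, z up. The four differ only in size, and their places are shuffled.
- jar_b: The second tallest of four upright clear plastic storage jars with red screw lids: 110 mm high, lid 52 mm in diameter and 18 mm deep at the top (the body below is 3 mm narrower), about 115 g. Stands loose on the table. Origin: centre of its underside, z up. The four differ only in size, and their places are shuffled.
- jar_c: The second shortest of four upright clear plastic storage jars with red screw lids: 86 mm high, lid 47 mm in diameter and 18 mm deep at the top (the body below is 3 mm narrower), about 85 g. Stands loose on the table. Origin: centre of its underside, z up. The four differ only in size, and their places are shuffled.
- jar_d: The shortest of four upright clear plastic storage jars with red screw lids: 64 mm high, lid 42 mm in diameter and 18 mm deep at the top (the body below is 3 mm narrower), about 60 g. Stands loose on the table. Origin: centre of its underside, z up. The four differ only in size, and their places are shuffled.
- bay1: The leftmost (+y end) of four cork-floored bays in a row on the wooden jar tray. Cork 88 mm (x) by 76 mm (y). Origin: centre of the cork's top, 8 mm above the table, where a jar's underside goes; x across the tray, away from the robot, y along the row, z up. Bays are 82 mm apart; walls 6 mm thick between and around them rise 8 mm above the cork.
- bay2: The second from the left of four cork-floored bays in a row on the wooden jar tray. Cork 88 mm (x) by 76 mm (y). Origin: centre of the cork's top, 8 mm above the table, where a jar's underside goes; x across the tray, away from the robot, y along the row, z up. Bays are 82 mm apart; the walls between them are 6 mm thick and rise 8 mm above the cork.
- bay3: The third from the left of four cork-floored bays in a row on the wooden jar tray. Cork 88 mm (x) by 76 mm (y). Origin: centre of the cork's top, 8 mm above the table, where a jar's underside goes; x across the tray, away from the robot, y along the row, z up. The tray is fixed, 100 mm deep, 356 mm long (388 with end handles), turned up to 10 degrees.
- bay4: The rightmost (-y end) of four cork-floored bays in a row on the wooden jar tray. Cork 88 mm (x) by 76 mm (y). Origin: centre of the cork's top, 8 mm above the table, where a jar's underside goes; x across the tray, away from the robot, y along the row, z up. The boards at the tray's ends are 12 mm thick and rise 32 mm above the table.
- chest: Small white and mint-green drawer chest, fixed, 170 mm deep (x), 150 mm wide (y), 126 mm high, with two drawers, its drawer pulls towards the robot. It stands beyond one end of the jar tray, on the left (y > 0) or on the right (y < 0); a purple tissue box 210 x 115 x 80 mm stands beyond the other end. Origin: centre of its underside.
- mug: White ceramic mug, 72 mm in diameter, 80 mm high, handle towards the robot; it stands loose among the jars, in one of the same five places. Not part of the job. Origin: centre of its underside.

How it is judged:
By the outcome, as a careful person would: the job done as asked, in the order asked, and still so for the second after the job is handed in, with the robot touching nothing.
It also fails if it takes over 109 s, if anything falls off the work surface, if the arm or the gripper's body presses on something with over 40 N, if the wrist force passes 120 N, or if a joint passes its speed limit or range.

## Working session

There is one attempt and no reset: what is moved stays moved. The work goes in short steps, Python scripts to look and compute and a tool call to move; the robot and the scene stay as the last step left them, time stands still between calls to the robot, and variables do not carry over. Pictures are saved under pics/ and viewed, at most 14 in all, crops included, and the job is handed in when it is done.

Besides the shell and the picture viewer there is one more tool, called after "Call:" as name(argument=value, ...) on one line, values as JSON. drive_tool: Moves the arm, as the interface text tells. Its arguments: {"type":"object","properties":{"increments":{"type":"array","items":{"type":"array","items":{"type":"number"}}},"newtons":{"type":"number"}},"required":["increments"]}

```bash
mkdir -p pics; ls; python3 - <<'E'
from plant import manip, imaging
import cv2, numpy as np
np.set_printoptions(precision=4,suppress=True)
for n in ("scene","side"):
    cv2.imwrite(f"pics/{n}0.png",imaging.grab_frame(n)[:,:,::-1]); print(n,imaging.camera_model(n))
print(imaging.camera_model("wrist"))
print(manip.sense())
E
```

```text
pics
scene {'fovy': 43.69493448022497, 'cx': 327.450240564031, 'cy': 231.6989304253929, 'eye': array([ 1.2201, -0.9275,  0.8176]), 'attitude': array([ 0.8385,  0.2662, -0.1493, -0.4514])}
side {'fovy': 46.333616662329305, 'cx': 317.2492359437829, 'cy': 231.31118356805098, 'eye': array([0.2079, 0.8884, 0.8605]), 'attitude': array([-0.1512,  0.898 , -0.4074,  0.0684])}
{'fovy': 65.70646984690485, 'cx': 321.8680254679582, 'cy': 236.7039870966587, 'hand_eye': array([[-0.0002, -0.958 , -0.2869,  0.0805],
       [ 1.    , -0.0002,  0.0001, -0.0002],
       [-0.0002, -0.2869,  0.958 , -0.1661],
       [ 0.    ,  0.    ,  0.    ,  1.    ]])}
{'time': 0.1, 'qpos': array([-0.0854,  0.1311,  1.4892, -0.    ,  1.523 , -0.0854]), 'dq': array([ 0.0008, -0.0017, -0.0028, -0.0002,  0.0002, -0.0005]), 'tau': array([  0.0029, -56.1339, -49.3096,   0.0772,   0.029 ,  -0.    ]), 'ee_pos': array([0.5995, 0.0001, 0.2177]), 'orientation': array([ 0.7071,  0.7071, -0.0005, -0.0006]), 'force': array([-0.0783, -0.1045, -0.3386]), 'wrist_torque': array([-0.0695,  0.0457,  0.0099]), 'grip_force': 0.0, 'finger_gap': 0.09288394304216148}
```

View pics/scene0.png

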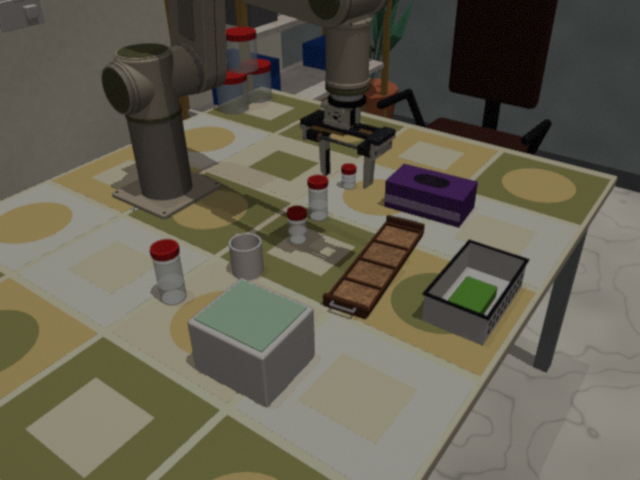

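View pics/side0.png

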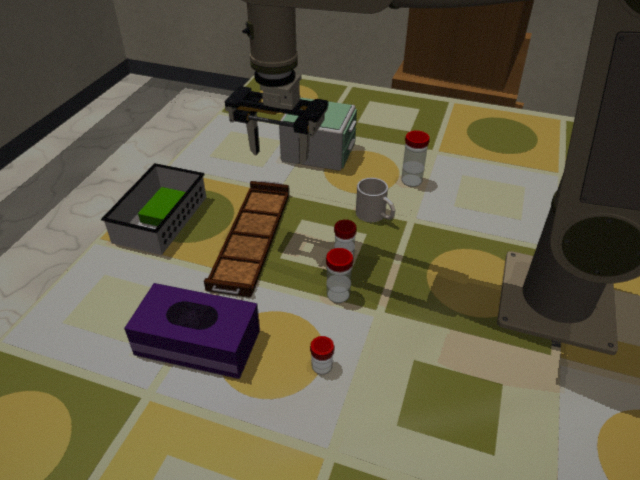

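The chest stands at the -y end, so jar a goes in bay4 and d in bay1. In the scene picture the lids are at about (165,250) a, (297,214) c, (317,182) b and (348,169) d. In the side picture they are at (417,139), (345,229), (339,260) and (322,347). The mug stands between a and c, and the tray has four cork bays.

```bash
cat > h.py <<'E'
from plant import manip, imaging
import cv2, numpy as np
from scipy.spatial.transform import Rotation as R
np.set_printoptions(precision=4,suppress=True)
def ray(n,uv,st=None):
    m=imaging.camera_model(n); f=240/np.tan(np.radians(m["fovy"]/2))
    p=(np.asarray(uv,float)-[m["cx"],m["cy"]])/f
    if n!="wrist": return m["eye"], R.from_quat(m["attitude"]).apply(np.r_[p,1])
    r=np.linalg.norm(p); d=np.r_[p/max(r,1e-9)*np.sin(r),np.cos(r)]
    H=m["hand_eye"]; Q=R.from_quat(st["orientation"])
    return st["ee_pos"]+Q.apply(H[:3,3]), Q.apply(H[:3,:3]@d)
def onz(n,uv,z,st=None):
    o,d=ray(n,uv,st); return (o+d*(z-o[2])/d[2])[:2]
def blobs(im,kind,amin=60):
    h=cv2.cvtColor(im,cv2.COLOR_RGB2HSV).astype(int); H,S,V=h[...,0],h[...,1],h[...,2]
    m=((H<6)|(H>172))&(S>170)&(V>60) if kind=="red" else (H>=5)&(H<=16)&(S>100)&(V>75)
    n,l,s,c=cv2.connectedComponentsWithStats(m.astype(np.uint8),connectivity=4)
    out=[]
    for i in range(1,n):
        if s[i,4]>=amin: out.append((s[i,:4]@[[1,0],[0,1],[.5,0],[0,.5]]-.5, c[i], s[i,4], (l==i).astype(np.uint8)))
    return out
E
python3 - <<'E'
from h import *
for n in ("scene","side"):
    im=cv2.imread(f"pics/{n}0.png")[:,:,::-1].copy()
    print(n,'red')
    for b,c,a,_ in blobs(im,"red"):
        print(c,a,*[onz(n,c,h-.009) for h in (.134,.110,.086,.064)])
    print('cork')
    for b,c,a,m in blobs(im,"cork",150):
        r=cv2.minAreaRect(cv2.findNonZero(m)); print(c,a,onz(n,c,.008),onz(n,r[0],.008))
E
```

```text
scene red
[240.4731  33.2994] 334 [-0.6122  0.9826] [-0.6757  1.0488] [-0.7392  1.115 ] [-0.7974  1.1757]
[262.5417  65.6111] 144 [-0.2442  0.7   ] [-0.2949  0.7564] [-0.3457  0.8128] [-0.3922  0.8645]
[233.8953  77.7068] 191 [-0.2398  0.5421] [-0.2904  0.593 ] [-0.341   0.6439] [-0.3874  0.6906]
[348.5524 168.3714] 105 [0.4744 0.1959] [0.4486 0.2348] [0.4228 0.2738] [0.3991 0.3094]
[317.8256 181.4256] 195 [0.4514 0.0967] [0.4248 0.1321] [0.3981 0.1676] [0.3737 0.2002]
[164.0116 249.3573] 431 [ 0.3649 -0.313 ] [ 0.3352 -0.2917] [ 0.3056 -0.2705] [ 0.2785 -0.2509]
cork
[382.6481  88.439 ] 287 [0.0816 1.0209] [0.0936 1.007 ]
[397.2076 236.4838] 554 [0.647 0.153] [0.6465 0.1531]
[384.1704 253.9823] 622 [0.659  0.0718] [0.6585 0.072 ]
[370.0014 273.37  ] 719 [ 0.6716 -0.0103] [ 0.6703 -0.0099]
[355.933  292.6476] 701 [ 0.6831 -0.0849] [ 0.6825 -0.0852]
side red
[417.0871 137.    ] 241 [ 0.3658 -0.3197] [ 0.371  -0.3591] [ 0.3762 -0.3986] [ 0.3809 -0.4347]
[345.5942 229.4203] 69 [0.4311 0.0704] [0.4384 0.0437] [0.4457 0.017 ] [ 0.4524 -0.0074]
[339.0223 257.0371] 404 [0.4197 0.1507] [0.4266 0.1267] [0.4335 0.1026] [0.4398 0.0805]
[321.7978 345.9399] 366 [0.3839 0.3574] [0.3896 0.3401] [0.3954 0.3228] [0.4006 0.3069]
cork
[446.3706  83.658 ] 769 [ 0.3661 -0.8708] [ 0.3412 -0.9098]
[264.5537 202.1544] 596 [ 0.6842 -0.0922] [ 0.6845 -0.0924]
[255.7016 223.4786] 677 [ 0.672 -0.011] [ 0.6727 -0.0111]
[245.8755 247.0654] 795 [0.6598 0.0709] [0.6608 0.071 ]
[235.665  271.2896] 815 [0.6486 0.1475] [0.649  0.1472]
```

Both views agree to within a few mm. The jars are at a (.365,-.316), b (.4255,.130), c (.446,.017) and d (.400,.308). The bays run from bay1 (.648,.152) through (.660,.071) and (.672,-.010) to bay4 (.684,-.091). The fingers already close along x, across the row. I'll go above b first.

Call:
drive_tool(increments=[[-1, 0.54, -0.72, 0, 0, 0, 0], [-1, 0.54, -0.72, 0, 0, 0, 0], [-1, 0.54, -0.72, 0, 0, 0, 0], [-1, 0.54, -0.72, 0, 0, 0, 0], [-1, 0.54, -0.72, 0, 0, 0, 0], [-1, 0.54, -0.75, 0, 0, 0, 0], [-1, 0, 0, 0, 0, 0, 0], [-1, 0, 0, 0, 0, 0, 0]], newtons=15)

```text
time: 1.1
ee_pos: [0.4263, 0.1294, 0.2186]
orientation: [0.707, 0.707, 0.0, 0.0]
force: [0.0, 0.0, -0.0]
finger_gap: 0.0929
grip_force: 0.0
```

```bash
cat >> h.py <<'E'
def look(name,hs=(.134,.110,.086,.064)):
    st=manip.sense(); im=imaging.grab_frame("wrist"); cv2.imwrite(f"pics/{name}.png",im[:,:,::-1])
    print(st["time"],st["ee_pos"],st["orientation"],st["finger_gap"])
    for b,c,a,m in blobs(im,"red",200):
        print("red",c,a,*[onz("wrist",c,h-.005,st) for h in hs])
    for b,c,a,m in blobs(im,"cork",1500): print("cork",c,a,onz("wrist",c,.008,st))
E
python3 -c "
from h import *
look('w1')"
```

```text
1.1 [0.4263 0.1294 0.2186] [0.707  0.7073 0.     0.0002] 0.0929348219327101
red [292.2374  19.0555] 1605 [0.406  0.2878] [0.4041 0.2952] [0.4022 0.3025] [0.4005 0.3092]
red [320.5486 227.9467] 3361 [0.4252 0.1399] [0.4251 0.1333] [0.4251 0.1267] [0.425  0.1207]
red [344.8098 337.3598] 1698 [0.4446 0.0489] [0.4464 0.0338] [0.4481 0.0186] [0.4497 0.0048]
cork [516.5541 235.4692] 10955 [0.6532 0.0986]
```

View pics/w1.png

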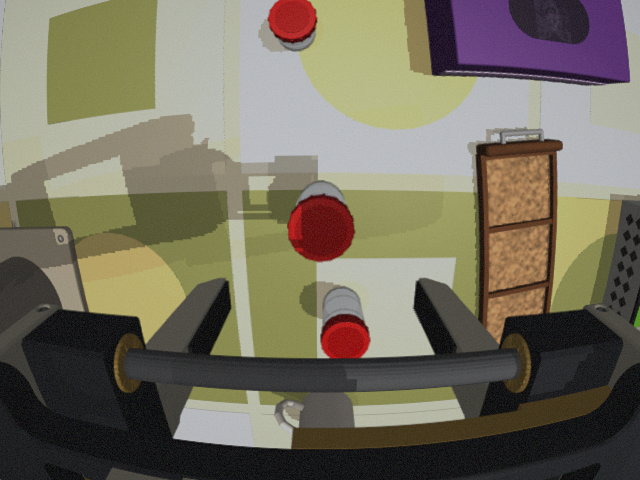

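Jar b's lid is at (320,228), between the fingers, at about (.425,.132). c at (345,337) and d at (292,19) match the first estimate. I'll descend to TCP z .082 and grip.

Call:
drive_tool(increments=[[-1, 0.06, -0.03, 0.7, 0, 0, 0], [-1, 0, 0, 0.7, 0, 0, 0], [-1, 0, 0, 0.7, 0, 0, 0], [-1, 0, 0, 0.7, 0, 0, 0], [-1, 0, 0, 0.6, 0, 0, 0], [-1, 0, 0, 0, 0, 0, 0], [1, 0, 0, 0, 0, 0, 0], [1, 0, 0, 0, 0, 0, 0], [1, 0, 0, 0, 0, 0, 0], [1, 0, 0, 0, 0, 0, 0], [1, 0, 0, 0, 0, 0, 0]], newtons=15)

```text
time: 2.52
ee_pos: [0.425, 0.1321, 0.0829]
orientation: [0.707, 0.707, 0.0, 0.0]
force: [-0.4, 0.2, 1.7]
finger_gap: 0.0518
grip_force: 15.0
```

Call:
drive_tool(increments=[[1, 0, 0, -0.3, 0, 0, 0], [1, 0, 0, -0.7, 0, 0, 0], [1, 0, 0, -0.7, 0, 0, 0], [1, 0, 0, -0.8, 0, 0, 0], [1, -0.25, 0.45, 0, 0, 0, 0], [1, -0.55, 0.95, 0, 0, 0, 0], [1, -0.55, 0.95, 0, 0, 0, 0], [1, -0.55, 0.95, 0, 0, 0, 0], [1, -0.55, 0.95, 0, 0, 0, 0], [1, -0.55, 0.95, 0, 0, 0, 0], [1, -0.55, 0.95, 0, 0, 0, 0], [1, 0, 0, 0, 0, 0, 0]])

```text
time: 4.03
ee_pos: [0.672, -0.0119, 0.1815]
orientation: [0.708, 0.706, -0.001, -0.0]
force: [-0.5, 1.0, -1.6]
finger_gap: 0.0513
grip_force: 15.0
```

```bash
python3 -c "
from h import *
look('w2')"
```

```text
4.025 [ 0.672  -0.0119  0.1815] [ 0.7078  0.7064 -0.0007 -0.0005] 0.05127280326672743
red [ 68.7504 206.66  ] 2003 [0.4914 0.0259] [0.4715 0.0212] [0.4517 0.0165] [0.4335 0.0122]
red [321.8795 309.475 ] 10063 [ 0.6716 -0.047 ] [ 0.6716 -0.0597] [ 0.6715 -0.0725] [ 0.6715 -0.0841]
cork [309.3923 118.8536] 24915 [0.6605 0.0776]
```

View pics/w2.png

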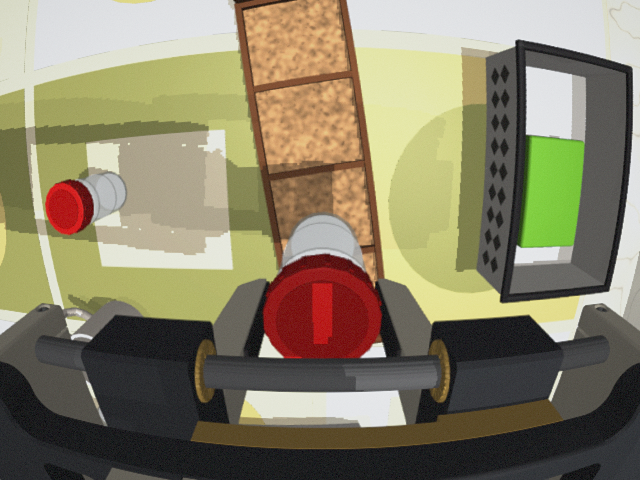

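Jar b hangs over bay3. The divider between bays 1 and 2 has its midpoint at (304,82), and the one between bays 2 and 3 at (315,168). I'll check the tray pose with these.

```bash
python3 -c "
from h import *
st=manip.sense()
for uv in ((303.5,81.5),(315,168)): print(onz('wrist',uv,.016,st))"
```

```text
[0.6547 0.1122]
[0.6645 0.0345]
```

Call:
drive_tool(increments=[[1, 0.07, 0, 0.5, 0, 0, 0], [1, 0, 0, 0.6, 0, 0, 0], [1, 0, 0, 0.6, 0, 0, 0], [1, 0, 0, 0.3, 0, 0, 0], [1, 0, 0, 0.15, 0, 0, 0], [1, 0, 0, 0, 0, 0, 0], [1, 0, 0, 0, 0, 0, 0]])

```text
time: 4.95
ee_pos: [0.6715, -0.0072, 0.0979]
orientation: [0.707, 0.707, 0.001, 0.001]
force: [0.8, 0.1, -1.4]
finger_gap: 0.0515
grip_force: 15.0
```

Call:
drive_tool(increments=[[1, -0.05, 0, 0.06, 0, 0, 0], [1, 0, 0, 0.05, 0, 0, 0], [1, 0, 0, 0.04, 0, 0, 0], [1, 0, 0, 0.02, 0, 0, 0], [1, 0, 0, 0, 0, 0, 0]])

```text
time: 5.58
ee_pos: [0.6711, -0.0093, 0.091]
orientation: [0.707, 0.707, 0.0, 0.0]
force: [-2.3, -1.0, 6.1]
finger_gap: 0.0517
grip_force: 15.0
```

Call:
drive_tool(increments=[[-0.25, 0, 0, 0, 0, 0, 0], [-1, 0, 0, 0, 0, 0, 0], [-1, 0, 0, 0, 0, 0, 0], [-1, 0, 0, 0, 0, 0, 0], [-1, 0, 0, -0.4, 0, 0, 0], [-1, 0, 0, -0.7, 0, 0, 0], [-1, 0, 0, -0.7, 0, 0, 0], [-1, 0, 0, -0.7, 0, 0, 0], [-1, 0.1, -0.5, 0, 0, 0, 0], [-1, 0.2, -0.9, 0, 0, 0, 0], [-1, 0.2, -0.9, 0, 0, 0, 0], [-1, 0.2, -0.9, 0, 0, 0, 0]])

```text
time: 7.08
ee_pos: [0.5421, 0.019, 0.1913]
orientation: [0.707, 0.707, 0.001, 0.001]
force: [0.2, -0.4, 1.4]
finger_gap: 0.093
grip_force: 0.0
```

Call:
drive_tool(increments=[[-1, 0, -0.9, 0, 0, 0, 0], [-1, 0, -0.9, 0, 0, 0, 0], [-1, 0, -0.6, 0, 0, 0, 0], [-1, 0, 0, 0, 0, 0, 0], [-1, 0, 0, 0, 0, 0, 0]])

```text
time: 7.7
ee_pos: [0.4478, 0.0188, 0.1909]
orientation: [0.707, 0.707, 0.001, 0.001]
force: [0.9, 0.3, -0.5]
finger_gap: 0.0928
grip_force: 0.0
```

```bash
python3 -c "
from h import *
look('w3')"
```

```text
7.7 [0.4478 0.0188 0.1909] [0.7071 0.7071 0.0007 0.0008] 0.09281307866612147
red [322.1466 236.7206] 2770 [0.448 0.031] [0.4481 0.0238] [0.4482 0.0166] [0.4482 0.01  ]
red [579.0667 273.6275] 2279 [ 0.6537 -0.0001] [ 0.6754 -0.0105] [ 0.6971 -0.021 ] [ 0.717  -0.0306]
cork [519.7092 167.2388] 16992 [0.653  0.0697]
```

View pics/w3.png

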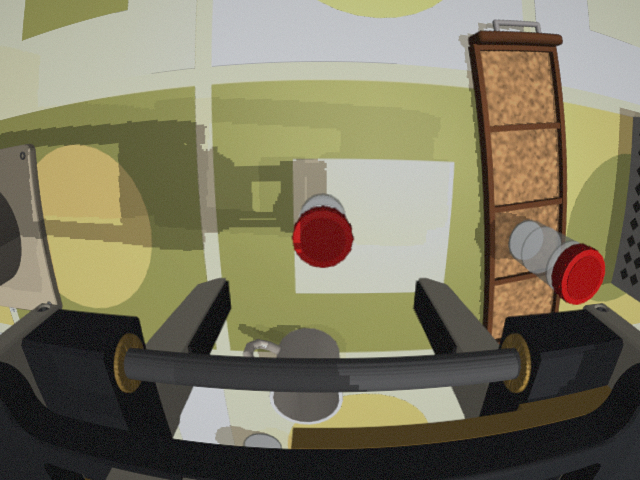

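Jar b stands in the middle of bay3, with its base at about (527,240). Jar c's lid is at (322,237), between the fingers, at (.448,.018).

Call:
drive_tool(increments=[[-1, -0.03, 0, 0.6, 0, 0, 0], [-1, 0, 0, 0.7, 0, 0, 0], [-1, 0, 0, 0.7, 0, 0, 0], [-1, 0, 0, 0.7, 0, 0, 0], [-1, 0, 0, 0.6, 0, 0, 0], [-1, 0, 0, 0, 0, 0, 0], [1, 0, 0, 0, 0, 0, 0], [1, 0, 0, 0, 0, 0, 0], [1, 0, 0, 0, 0, 0, 0], [1, 0, 0, 0, 0, 0, 0], [1, 0, 0, 0, 0, 0, 0]])

```text
time: 9.12
ee_pos: [0.4469, 0.0176, 0.0581]
orientation: [0.707, 0.707, 0.0, 0.0]
force: [0.2, -0.1, -0.2]
finger_gap: 0.0475
grip_force: 0.2
```

Call:
drive_tool(increments=[[1, 0, 0, 0, 0, 0, 0], [1, 0, 0, -0.3, 0, 0, 0], [1, 0, 0, -0.8, 0, 0, 0], [1, 0.3, 0, -0.9, 0, 0, 0], [1, 0.5, 0.5, 0, 0, 0, 0], [1, 0.56, 0.9, 0, 0, 0, 0], [1, 0, 0.9, 0, 0, 0, 0], [1, 0, 0.9, 0, 0, 0, 0], [1, 0, 0.9, 0, 0, 0, 0], [1, 0, 0.8, 0, 0, 0, 0], [1, 0, 0.43, 0, 0, 0, 0], [1, 0, 0, 0, 0, 0, 0]])

```text
time: 10.62
ee_pos: [0.6606, 0.0719, 0.138]
orientation: [0.707, 0.707, -0.0, -0.0]
force: [-0.2, 1.2, 0.1]
finger_gap: 0.0467
grip_force: 15.0
```

Call:
drive_tool(increments=[[1, 0, 0, 0.5, 0, 0, 0], [1, 0, 0, 0.6, 0, 0, 0], [1, 0, 0, 0.4, 0, 0, 0], [1, 0, 0, 0.1, 0, 0, 0], [1, 0, 0, 0, 0, 0, 0], [1, 0, 0, 0, 0, 0, 0]])

```text
time: 11.38
ee_pos: [0.6608, 0.0721, 0.0751]
orientation: [0.707, 0.707, 0.001, 0.001]
force: [-0.0, -0.3, -0.3]
finger_gap: 0.0471
grip_force: 15.0
```

Another 9 mm to go: TCP z .066.

Call:
drive_tool(increments=[[1, 0, -0.02, 0.09, 0, 0, 0], [1, 0, 0, 0.06, 0, 0, 0], [1, 0, 0, 0.05, 0, 0, 0], [1, 0, 0, 0.03, 0, 0, 0], [1, 0, 0, 0, 0, 0, 0]])

```text
time: 12.0
ee_pos: [0.6598, 0.072, 0.0657]
orientation: [0.707, 0.707, 0.0, 0.0]
force: [-2.3, -1.1, 4.1]
finger_gap: 0.0467
grip_force: 15.0
```

Call:
drive_tool(increments=[[-0.2, 0, 0, 0, 0, 0, 0], [-1, 0, 0, 0, 0, 0, 0], [-1, 0, 0, 0, 0, 0, 0], [-1, 0, 0, 0, 0, 0, 0], [-1, 0, 0, -0.4, 0, 0, 0], [-1, 0, 0, -0.8, 0, 0, 0], [-1, 0, 0, -0.9, 0, 0, 0], [-1, 0, 0, -0.9, 0, 0, 0], [-1, 0.4, -0.5, 0, 0, 0, 0], [-1, 0.8, -0.9, 0, 0, 0, 0], [-1, 0.8, -0.9, 0, 0, 0, 0], [-1, 0.8, -0.9, 0, 0, 0, 0]])

```text
time: 13.5
ee_pos: [0.5304, 0.1849, 0.1861]
orientation: [0.707, 0.707, 0.001, 0.0]
force: [-0.4, -0.0, 0.2]
finger_gap: 0.0932
grip_force: 0.0
```

Call:
drive_tool(increments=[[-1, 0.8, -0.9, 0, 0, 0, 0], [-1, 0.8, -0.9, 0, 0, 0, 0], [-1, 0.8, -0.9, 0, 0, 0, 0], [-1, 0.7, -0.58, 0, 0, 0, 0], [-1, 0, 0, 0, 0, 0, 0], [-1, 0, 0, 0, 0, 0, 0]])

```text
time: 14.25
ee_pos: [0.4006, 0.3079, 0.1856]
orientation: [0.707, 0.707, 0.001, 0.0]
force: [-0.1, 0.3, -0.1]
finger_gap: 0.0933
grip_force: 0.0
```

```bash
python3 -c "
from h import *
look('w4')"
```

```text
14.25 [0.4006 0.3079 0.1856] [0.7069 0.7073 0.0006 0.0004] 0.09328604865607192
red [321.4564 224.9333] 1994 [0.4002 0.3294] [0.4002 0.323 ] [0.4003 0.3167] [0.4003 0.3108]
```

View pics/w4.png

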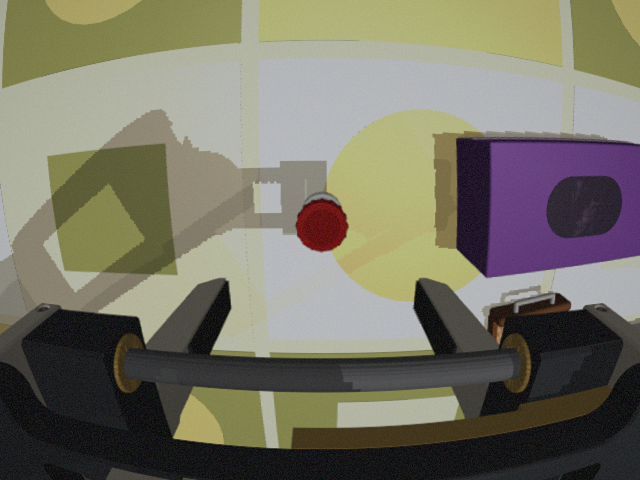

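Jar d's lid is at (321,225), between the fingers, at (.400,.310). The tissue box is clear of the gripper.

Call:
drive_tool(increments=[[-1, 0.05, 0, 0.6, 0, 0, 0], [-1, 0, 0, 0.8, 0, 0, 0], [-1, 0, 0, 0.8, 0, 0, 0], [-1, 0, 0, 0.8, 0, 0, 0], [-1, 0, 0, 0.7, 0, 0, 0], [-1, 0, 0, 0, 0, 0, 0], [1, 0, 0, 0, 0, 0, 0], [1, 0, 0, 0, 0, 0, 0], [1, 0, 0, 0, 0, 0, 0], [1, 0, 0, 0, 0, 0, 0], [1, 0, 0, 0, 0, 0, 0], [1, 0, 0, 0, 0, 0, 0]])

```text
time: 15.8
ee_pos: [0.4, 0.3101, 0.0367]
orientation: [0.707, 0.707, 0.0, -0.0]
force: [-0.6, 0.0, 1.5]
finger_gap: 0.0416
grip_force: 15.0
```

Call:
drive_tool(increments=[[1, 0, 0, -0.3, 0, 0, 0], [1, 0, 0, -0.7, 0, 0, 0], [1, 0, 0, -0.8, 0, 0, 0], [1, -0.4, 0, -0.8, 0, 0, 0], [1, -0.9, 0.3, 0, 0, 0, 0], [1, -0.9, 0.8, 0, 0, 0, 0], [1, -0.9, 0.9, 0, 0, 0, 0], [1, -0.85, 0.9, 0, 0, 0, 0], [1, 0, 0.9, 0, 0, 0, 0], [1, 0, 0.9, 0, 0, 0, 0], [1, 0, 0.9, 0, 0, 0, 0], [1, 0, 0.6, 0, 0, 0, 0]])

```text
time: 17.3
ee_pos: [0.6494, 0.1518, 0.1412]
orientation: [0.707, 0.707, 0.0, 0.0]
force: [-1.4, 0.3, -0.4]
finger_gap: 0.0417
grip_force: 15.0
```

Call:
drive_tool(increments=[[1, 0, 0, 0, 0, 0, 0], [1, 0, 0, 0.4, 0, 0, 0], [1, 0, 0, 0.7, 0, 0, 0], [1, 0, 0, 0.6, 0, 0, 0], [1, 0, 0, 0.4, 0, 0, 0], [1, 0, 0, 0.1, 0, 0, 0], [1, 0, 0, 0, 0, 0, 0], [1, 0, 0, 0, 0, 0, 0]])

```text
time: 18.3
ee_pos: [0.6489, 0.1522, 0.054]
orientation: [0.707, 0.707, 0.001, 0.001]
force: [-0.3, -0.4, -1.0]
finger_gap: 0.0417
grip_force: 15.0
```

Call:
drive_tool(increments=[[1, 0, -0.02, 0.09, 0, 0, 0], [1, 0, 0, 0.06, 0, 0, 0], [1, 0, 0, 0.05, 0, 0, 0], [1, 0, 0, 0.03, 0, 0, 0], [1, 0, 0, 0, 0, 0, 0]])

```text
time: 18.92
ee_pos: [0.6475, 0.152, 0.0445]
orientation: [0.707, 0.707, 0.0, 0.0]
force: [-2.7, -1.0, 6.5]
finger_gap: 0.0418
grip_force: 15.0
```

Call:
drive_tool(increments=[[-0.1, 0, 0, 0, 0, 0, 0], [-1, 0, 0, 0, 0, 0, 0], [-1, 0, 0, 0, 0, 0, 0], [-1, 0, 0, 0, 0, 0, 0], [-1, 0, 0, 0, 0, 0, 0], [-1, 0, 0, -0.4, 0, 0, 0], [-1, 0, 0, -0.9, 0, 0, 0], [-1, 0, 0, -0.9, 0, 0, 0], [-1, 0, 0, -0.9, 0, 0, 0], [-1, 0, 0, -0.9, 0, 0, 0], [-1, 0, -0.4, -0.9, 0, 0, 0], [-1, -0.5, -0.9, 0, 0, 0, 0]])

```text
time: 20.42
ee_pos: [0.5974, 0.1329, 0.2453]
orientation: [0.707, 0.708, 0.004, 0.003]
force: [-0.5, -0.4, -0.4]
finger_gap: 0.093
grip_force: 0.0
```

Call:
drive_tool(increments=[[-1, -0.9, -0.9, 0, 0, 0, 0], [-1, -0.9, -0.9, 0, 0, 0, 0], [-1, -0.9, -0.9, 0, 0, 0, 0], [-1, -0.9, -0.9, 0, 0, 0, 0], [-1, -0.9, -0.9, 0, 0, 0, 0], [-1, -0.9, -0.9, 0, 0, 0, 0], [-1, -0.9, -0.3, 0, 0, 0, 0], [-1, -0.9, 0, 0, 0, 0, 0], [-1, -0.9, 0, 0, 0, 0, 0], [-1, -0.9, 0, 0, 0, 0, 0], [-1, -0.9, 0, 0, 0, 0, 0], [-1, -0.9, 0, 0, 0, 0, 0]])

```text
time: 21.92
ee_pos: [0.3672, -0.3014, 0.241]
orientation: [0.707, 0.707, 0.0, 0.001]
force: [0.3, -0.5, 0.6]
finger_gap: 0.0928
grip_force: 0.0
```

Call:
drive_tool(increments=[[-1, -0.4, 0, 0, 0, 0, 0], [-1, 0, 0, 0, 0, 0, 0], [-1, 0, 0, 0, 0, 0, 0]])

```text
time: 22.3
ee_pos: [0.3674, -0.315, 0.2397]
orientation: [0.707, 0.707, 0.0, -0.0]
force: [0.3, 0.4, -0.6]
finger_gap: 0.0932
grip_force: 0.0
```

```bash
python3 -c "
from h import *
look('w5')"
```

```text
22.3 [ 0.3674 -0.315   0.2397] [ 0.7069  0.7073  0.0002 -0.    ] 0.09319642072796809
red [319.2041 226.9561] 4214 [ 0.3652 -0.3095] [ 0.365 -0.316] [ 0.3649 -0.3225] [ 0.3647 -0.3285]
cork [575.103   33.6222] 3166 [ 0.6834 -0.0888]
```

View pics/w5.png

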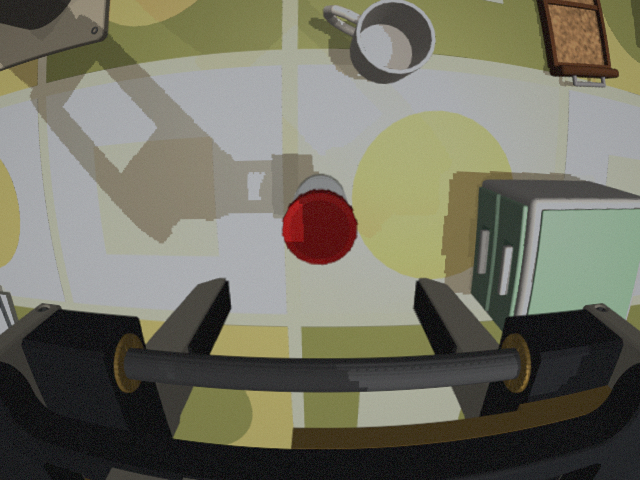

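Jar a's lid is at (319,227), between the fingers, at about (.365,-.311). The mug at (395,40) hasn't moved, and the chest at the right is clear.

Call:
drive_tool(increments=[[-1, 0.08, -0.05, 0.6, 0, 0, 0], [-1, 0, 0, 0.7, 0, 0, 0], [-1, 0, 0, 0.7, 0, 0, 0], [-1, 0, 0, 0.7, 0, 0, 0], [-1, 0, 0, 0.6, 0, 0, 0], [-1, 0, 0, 0, 0, 0, 0], [1, 0, 0, 0, 0, 0, 0], [1, 0, 0, 0, 0, 0, 0], [1, 0, 0, 0, 0, 0, 0], [1, 0, 0, 0, 0, 0, 0], [1, 0, 0, 0, 0, 0, 0]], newtons=18)

```text
time: 23.72
ee_pos: [0.3655, -0.313, 0.1079]
orientation: [0.707, 0.707, 0.0, 0.0]
force: [0.2, -0.8, 2.4]
finger_gap: 0.0578
grip_force: 18.0
```

Call:
drive_tool(increments=[[1, 0, 0, -0.2, 0, 0, 0], [1, 0, 0, -0.6, 0, 0, 0], [1, 0, 0, -0.75, 0, 0, 0], [1, 0, 0, -0.75, 0, 0, 0], [1, 0, 0, -0.75, 0, 0, 0], [1, 0, 0, -0.7, 0, 0, 0], [1, 0.4, 0.3, 0, 0, 0, 0], [1, 0.7, 0.5, 0, 0, 0, 0], [1, 0.7, 0.6, 0, 0, 0, 0], [1, 0.7, 0.7, 0, 0, 0, 0], [1, 0.7, 0.7, 0, 0, 0, 0], [1, 0.7, 0.7, 0, 0, 0, 0]])

```text
time: 25.22
ee_pos: [0.5059, -0.1557, 0.2577]
orientation: [0.707, 0.707, -0.0, -0.0]
force: [-0.7, -0.2, -0.7]
finger_gap: 0.0571
grip_force: 18.0
```

Call:
drive_tool(increments=[[1, 0.7, 0.7, 0, 0, 0, 0], [1, 0.7, 0.7, 0, 0, 0, 0], [1, 0.25, 0.8, 0, 0, 0, 0], [1, 0, 0.8, 0, 0, 0, 0], [1, 0, 0.8, 0, 0, 0, 0], [1, 0, 0.4, 0, 0, 0, 0], [1, 0, 0.26, 0, 0, 0, 0], [1, 0, 0, 0, 0, 0, 0], [1, 0, 0, 0, 0, 0, 0]])

```text
time: 26.35
ee_pos: [0.6831, -0.0908, 0.2576]
orientation: [0.707, 0.707, -0.0, -0.0]
force: [0.9, -0.1, -1.0]
finger_gap: 0.0577
grip_force: 18.0
```

```bash
python3 -c "
from h import *
look('w6')
cv2.imwrite('pics/scene6.png',imaging.grab_frame('scene')[100:400,150:550,::-1].repeat(2,0).repeat(2,1))"
```

```text
26.35 [ 0.6831 -0.0908  0.2576] [ 0.7071  0.7071 -0.0001 -0.0001] 0.057680829461061615
red [296.3826  41.3495] 2109 [0.6632 0.0604] [0.6615 0.0661] [0.6599 0.0719] [0.6584 0.0772]
red [307.0855 126.8328] 3063 [ 0.6714 -0.0089] [ 0.6705 -0.0088] [ 0.6696 -0.0087] [ 0.6687 -0.0086]
red [321.7167 303.7308] 12413 [ 0.6828 -0.1605] [ 0.6828 -0.1727] [ 0.6828 -0.185 ] [ 0.6828 -0.1962]
cork [312.2718 108.6108] 13034 [0.6725 0.012 ]
```

View pics/scene6.png

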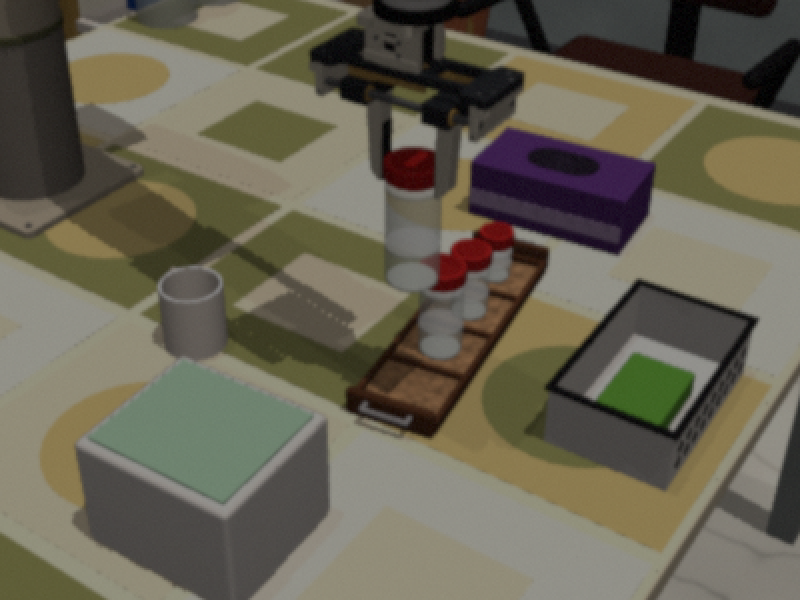

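The crop shows three jars upright in bays 1–3, stepping up toward the chest. Jar a hangs above bay4, which is empty, with its cork at about (410,385), and the mug is untouched. I'll lower a.

Call:
drive_tool(increments=[[1, 0, 0.02, 0.5, 0, 0, 0], [1, 0, 0, 0.7, 0, 0, 0], [1, 0, 0, 0.7, 0, 0, 0], [1, 0, 0, 0.6, 0, 0, 0], [1, 0, 0, 0.4, 0, 0, 0], [1, 0, 0, 0.3, 0, 0, 0], [1, 0, 0, 0.1, 0, 0, 0], [1, 0, 0, 0, 0, 0, 0], [1, 0, 0, 0, 0, 0, 0]])

```text
time: 27.58
ee_pos: [0.6851, -0.0909, 0.1266]
orientation: [0.707, 0.707, 0.001, 0.001]
force: [-0.5, -0.2, -0.7]
finger_gap: 0.0579
grip_force: 18.0
```

Call:
drive_tool(increments=[[1, 0, -0.02, 0.09, 0, 0, 0], [1, 0, 0, 0.07, 0, 0, 0], [1, 0, 0, 0.05, 0, 0, 0], [1, 0, 0, 0.04, 0, 0, 0], [1, 0, 0, 0.02, 0, 0, 0], [1, 0, 0, 0, 0, 0, 0]])

```text
time: 28.32
ee_pos: [0.6836, -0.0908, 0.116]
orientation: [0.707, 0.707, 0.0, 0.0]
force: [-4.7, 1.2, 7.2]
finger_gap: 0.0575
grip_force: 18.0
```

Contact. I'll release, go up and check.

Call:
drive_tool(increments=[[-0.4, 0, 0, 0, 0, 0, 0], [-1, 0, 0, 0, 0, 0, 0], [-1, 0, 0, 0, 0, 0, 0], [-1, 0, 0, 0, 0, 0, 0], [-1, 0, 0, 0, 0, 0, 0], [-1, 0, 0, -0.4, 0, 0, 0], [-1, 0, 0, -0.8, 0, 0, 0], [-1, 0, 0, -0.9, 0, 0, 0], [-1, 0, 0, -0.9, 0, 0, 0], [-1, 0, 0, -0.9, 0, 0, 0]])

```text
time: 29.58
ee_pos: [0.6837, -0.0908, 0.2735]
orientation: [0.707, 0.707, 0.0, 0.001]
force: [-0.8, 0.2, 0.7]
finger_gap: 0.0928
grip_force: 0.0
```

Call:
drive_tool(increments=[[-1, 0, -0.8, 0, 0, 0, 0], [-1, 0, -0.9, 0, 0, 0, 0], [-1, 0, -0.9, 0, 0, 0, 0], [-1, 0, 0, 0, 0, 0, 0], [-1, 0, 0, 0, 0, 0, 0]])

```text
time: 30.2
ee_pos: [0.5804, -0.0909, 0.272]
orientation: [0.707, 0.707, 0.001, 0.001]
force: [-0.3, 0.0, -0.0]
finger_gap: 0.0932
grip_force: 0.0
```

```bash
python3 - <<'E'
from h import *
look('w7')
for n in ("scene","side"):
    im=imaging.grab_frame(n); cv2.imwrite(f'pics/{n}7.png',im[:,:,::-1])
    for b,c,a,_ in blobs(im,"red"): print(n,c,a,*[onz(n,c,h-.001) for h in (.134,.110,.086,.064)])
x,y=(150,150); a=cv2.imread('pics/scene7.png')[130:380,200:500]; b=cv2.imread('pics/side7.png')[100:350,150:450]
cv2.imwrite('pics/f.png',cv2.resize(np.hstack([a,b]),(800,333)))
E
```

```text
30.2 [ 0.5804 -0.0909  0.272 ] [0.7071 0.7071 0.0007 0.001 ] 0.09317299926641252
red [406.9517  47.2728] 1862 [0.6513 0.0611] [0.6568 0.0666] [0.6624 0.0722] [0.6674 0.0773]
red [423.6136 129.5426] 2593 [ 0.6662 -0.009 ] [ 0.6729 -0.0089] [ 0.6796 -0.0088] [ 0.6857 -0.0087]
red [439.3205 221.6622] 3301 [ 0.6849 -0.0891] [ 0.6931 -0.0953] [ 0.7013 -0.1014] [ 0.7087 -0.107 ]
cork [387.1369 100.6126] 10231 [0.6558 0.0235]
scene [241.0157  33.3511] 319 [-0.5886  0.9612] [-0.652   1.0274] [-0.7154  1.0936] [-0.7735  1.1543]
scene [262.4437  65.662 ] 142 [-0.2272  0.6806] [-0.2779  0.7369] [-0.3287  0.7933] [-0.3752  0.845 ]
scene [236.8182  77.7045] 132 [-0.2146  0.5308] [-0.2648  0.5819] [-0.3151  0.633 ] [-0.3612  0.6798]
scene [372.6293 234.5578] 1133 [ 0.6902 -0.0365] [ 0.6716 -0.0052] [0.653 0.026] [0.636  0.0546]
side [260.7382 158.2109] 275 [ 0.6874 -0.0968] [ 0.7032 -0.1293] [ 0.719  -0.1618] [ 0.7335 -0.1915]
side [252.3518 187.2569] 253 [0.6598 0.0123] [ 0.6747 -0.0166] [ 0.6896 -0.0455] [ 0.7033 -0.072 ]
side [242.7114 218.1748] 246 [0.6355 0.1143] [0.6496 0.0888] [0.6637 0.0633] [0.6766 0.0399]
side [232.2564 251.8632] 234 [0.6123 0.2114] [0.6256 0.1891] [0.6389 0.1667] [0.6512 0.1463]
```

View pics/f.png

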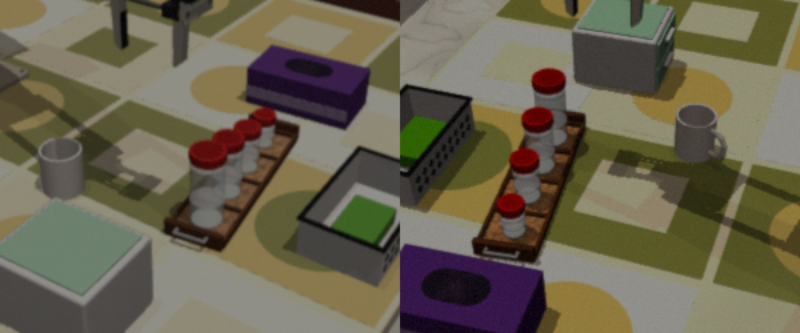

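Both views show all four jars upright and centred in their bays, tallest next to the chest. The mug hasn't moved and the gripper is clear, so I'll hand in.

```bash
python3 -c "
from plant import order
print(order.hand_in())"
```

```text
the job is handed in; nothing more can be done
None
```

The job is handed in: all four jars stand upright in their bays, tallest next to the chest and shortest at the far end, the mug was left where it stood, and it took about 30 s of the 109 s allowed.

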